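Draw out the tamping station's slide plate and dock the tamper

TASK

Draw the station's flat slide plate out from under the wooden bridge, towards the front lip, until it is fully home against the lip: it has no handle, so press your closed fingertips on its ribbed rubber pad and drag it by friction, keeping up the pressure as it runs gently downhill: firm enough not to slip, but never more than 28 N on the plate. Then set the tamper down gently, upright and fully home, in the round seat that has come out, let go of it, and leave all the other things standing where they are.

Things in the scene. Friction and masses are not known exactly. Their poses are not given: they have to be found in the camera images.
- station: Tamping station, fixed: low bed 360 (x) by 170 mm (y), origin at the centre of its underside, x away from its front lip. Steel side rails 24 mm high, outer faces at y = +-85 mm; steel front lip 24 mm high at x = -180 to -170 mm; at the back a dark wooden bridge at x = 25 to 180 mm, 176 mm wide, top 62 and underside 50 mm above the counter. A cup and a glass stand on its back half.
- plate (a joint): How far the slide plate is drawn out along the station's -x, in m: 0 right in, 0.11 home against the front lip (hard stop); starts at 0 to 0.02. Aluminium plate 220 x 140 x 14 mm, always level. Its guides slope down to the lip: its top is 33 mm above the counter right in, 26.4 mm when home. It gives no way when pressed, stays where left; the guides resist with about 5 to 7 N.
- pad (a point): Centre of the dark ribbed rubber pad (60 mm along x, 110 mm along y), on the plate's top face, 75 mm in front of the plate's centre: press here. Moves with the plate; axes as the station. Friction between fingertips and pad differs each time (coefficient about 0.45 to 0.8), so find the pressing force that drags without slip by feel; over 28 N on the plate is not allowed.
- seat (a point): Centre of the floor of the round seat in the plate (red floor, 62 mm across, 9 mm deep, so its rim is 9 mm above this point), 103 mm behind the pad's centre. Hidden under the bridge at the start. When the plate is fully out it lies 55 mm in front of the bridge's edge. It moves with the plate; same axes as the station.
- tamper: The coffee tamper, loose, standing upright, 92 mm tall, about 0.35 kg: a round steel foot 58 mm across and 25 mm high, a thin neck, and a round wooden handle 32 to 34 mm across from 52 to 80 mm above the underside (grasp it there, from above, any yaw). Origin at the centre of its underside, z up.
- pitcher: Steel milk pitcher with handle, 76 mm across, 95 mm high: bystander, leave it where it stands; its origin is the centre of its underside. The tamper stands left of the station and this right of it, or the other way round.
- cup: White ceramic mug on the bridge, 68 mm across, 55 mm high: bystander, leave it where it stands; its origin is the centre of its underside.
- glass: Small shot glass on the bridge, 54 mm across, 60 mm high: bystander, leave it where it stands; its origin is the centre of its underside.
- syrup: Amber syrup bottle, 64 mm across, 200 mm high: bystander, leave it where it stands; its origin is the centre of its underside.
- sugar_jar: Glass sugar jar, 80 mm across, 100 mm high: bystander, leave it where it stands; its origin is the centre of its underside.
- milk_carton: White and blue milk carton, 68 mm square, 187 mm high: bystander, leave it where it stands; its origin is the centre of its underside.
- spoon: Steel spoon 150 mm long lying on the counter: bystander, leave it; origin near its middle.

How it is judged:
By the outcome, as a careful person would: the job done as asked, in the order asked, and still so for the second after the job is handed in, with the robot touching nothing.
It also fails if it takes over 72 s, if anything falls off the work surface, if the arm or the gripper's body presses on something with over 40 N, if the wrist force passes 120 N, or if a joint passes its speed limit or range.

ROBOT

A 6-joint arm with a two-finger parallel gripper is mounted at the origin on the work surface. World frame = base frame: x ahead of the robot, y to its left, z up, the work surface at z = 0. Lengths are in mm, angles in rad, forces in N, time in s.
With the tool pointing down it reaches from about 300 to 775 mm from the base axis. Payload 14.6 kg.
Tool frame: the origin (TCP) lies midway between the tips of the shut fingers; the grasp point (between the pads) lies behind it (manip.grip_depth is the z of the grasp point in the tool frame, in mm); z points along the fingers, y is the line along which they close (so a half turn about z gives the same grasp; the last joint's range is limited). The gripper opens to 94 mm and grips with 3 to 60 N. Pads are 16 mm wide; open, the fingers measure 119 mm over their backs; the gripper's body (75 mm by 177 mm) begins 78 mm behind the grasp point.
Start: joints at [1.052, 0.3, 1.521, -0, 1.321, -0.067], TCP at [240.118, 494.806, 205.446] pointing down, gripper open.
Joint ranges: [-3.03, 3.03], [-0.79, 2.21], [0.23, 2.52], [-1.04, 4.18], [0, 3.07], [-2.55, 2.55]. Speed limits (rad/s): [2.22, 2.22, 2.57, 3.14, 3.14, 3.14].

INTERFACE

Orientations are given as [roll, pitch, yaw] about the fixed x, y, z axes, in that order (R = Rz(yaw) Ry(pitch) Rx(roll)).
In Python, from cell import manip gives the robot as it stands.
- The arm moves only by the shell command python3 nudge.py [OPENING] [FORCE], which reads ROWS from standard input. ROWS is a JSON list that holds a single list of rows (three levels of brackets), with 1 to 5 rows, each of 6 numbers: dx, dy, dz in fractions of the full range, 1 being 1000 mm, then a rotation vector rx, ry, rz in parts of the range, where 1.0 means 180 degrees; each row is the pose to reach, as a shift and turn from the pose commanded when the command began, along the tool's axes at that moment; what a row does not reach only later rows make up. A row lasts 1/10 s, in which the tool goes at most 50 mm and 0.15 rad, less where a joint would pass 70% of its speed; a pose out of reach is approached as far as the arm can. OPENING is the finger opening in mm, set as the command begins (- or left out keeps the last). The fingers move at their own pace and stop on an object; FORCE is the grip in N (left out, the last holds). Time passes only in rows, so rows that do not move let the fingers close. It prints the time, the measured TCP pose, the force, the opening and the grip force at its end. A shift or turn number past 1, either way, is cut back to 1. Input that does not fit is refused with a message, and nothing moves.
- manip.read_state(): the state, without advancing time (a new reading comes with each control period).
- manip.camera(name): name is "side" or "top"; returns (picture, depth): 384x512x3 uint8, red, green, blue; 384x512 float32, mm along the optical axis (not along the pixel's ray), 0 where there is no reading.
- manip.camera_info(name): a dict with "K" (3x3 intrinsics, pixels), "rvec" (rotation vector, rad) and "tvec" (3), from world to camera coordinates, as OpenCV has them. Camera axes: x right, y down, z forward; pixel columns grow to the right and rows downward; lengths in mm; the calibration is good to about 2 mm. A picture is of the moment at which its call begins. camera_info takes no time and is no camera call.
- manip.sign_off(): hands the job in; it is judged then, once.
The state is a dict: "clock": time; "joints": joint angles; "qd": joint speeds; "effort": joint torques, N m; "eef_pos": TCP position; "eef_rot": TCP orientation; "wrist_force": force on the tool from outside, world axes, zero at the start; "moment": the same for the moment, N m; "finger_gap": finger opening in mm; "finger_force": force on a finger pad.
Only numpy, scipy, OpenCV 4.12 (cv2) and the standard library are available. Lean on these libraries where they do the work, as an engineer would, in place of code of your own. Each camera call takes 0.05 s, during which the arm holds its last target. There are 200 camera calls.

## Working session

There is one attempt and no reset: what is moved stays moved. The work goes in short steps, Python scripts to look and compute and a shell command to move; the robot and the scene stay as the last step left them, time stands still between calls to the robot, and variables do not carry over. Pictures are saved under pics/ and viewed, at most 10 in all, crops included, and the job is handed in when it is done.

```bash
ls; mkdir -p pics
cat > h.py <<'E'
import numpy as np, cv2
from cell import manip
def snap(name,fn=None):
    im,d=manip.camera(name)
    if fn: cv2.imwrite('pics/'+fn,cv2.cvtColor(im,cv2.COLOR_RGB2BGR))
    return im,d
def cam(name):
    c=manip.camera_info(name); R=cv2.Rodrigues(np.array(c['rvec'],float))[0]
    return np.array(c['K'],float),R,np.array(c['tvec'],float).ravel()
def ray(name,u,v,z):
    K,R,t=cam(name); C=-R.T@t
    d=R.T@np.linalg.inv(K)@np.array([u,v,1.]); return C+d*(z-C[2])/d[2]
def cloud(name,d):
    K,R,t=cam(name); v,u=np.indices(d.shape)
    p=np.stack([(u-K[0,2])/K[0,0]*d,(v-K[1,2])/K[1,1]*d,d],-1)
    return (p-t)@R
E
python3 - <<'E'
from h import *
im,d=snap('top','t1.png'); im2,d2=snap('side','s1.png')
cv2.imwrite('pics/a.png',cv2.cvtColor(np.vstack([cv2.resize(im,(400,300)),cv2.resize(im2,(400,300))]),cv2.COLOR_RGB2BGR))
s=manip.read_state(); print(s, manip.grip_depth)
for n in('top','side'):
  K,R,t=cam(n);print(n,-R.T@t,R[2],K[0,0])
E
```

```text
cell.py
nudge.py
pics
{'clock': 0.1, 'joints': array([ 1.05240908e+00,  3.00397537e-01,  1.52149911e+00,  3.97373000e-06,
        1.32066612e+00, -6.66176481e-02]), 'qd': array([ 1.43832516e-03,  8.41696561e-05, -1.70359436e-03,  3.46768022e-04,
        5.04663402e-04,  3.92252320e-05]), 'effort': array([ 3.55137690e-04, -5.32654738e+01, -3.53284836e+01,  7.08750682e-02,
        2.35010160e-02, -8.40348821e-05]), 'eef_pos': array([240.00909154, 494.62669373, 204.96134832]), 'eef_rot': array([-3.14062494e+00, -6.84196978e-05,  2.68982203e+00]), 'wrist_force': array([ 0.45760801, -0.68590556, -0.23110872]), 'moment': array([-0.00565709,  0.01414249, -0.00719862]), 'finger_force': 0.0, 'finger_gap': 94.11185118199403} -18.8
top [ 318.97113396   52.84868557 1358.67256315] [ 0.19826857 -0.0010044  -0.98014722] 378.34314940342944
side [ 318.64804431 -656.0946144  1000.45875794] [ 0.20064974  0.59514977 -0.77816221] 352.0133625643963
```

View pics/t1.png

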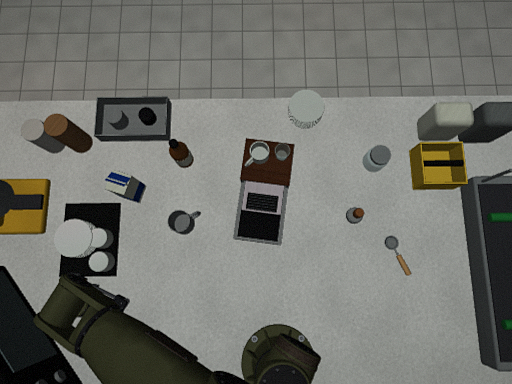

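View pics/s1.png

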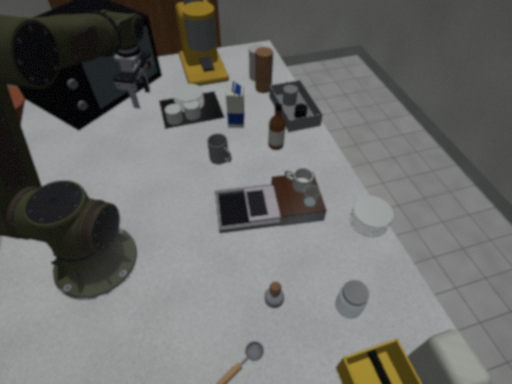

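The top view shows the station (bridge about (268,162), lip about (258,242), pad about (263,202)), with the tamper on the right at (355,214) and the pitcher on the left at (181,222). I'll measure these now.

```bash
cat > meas.py <<'E'
from h import *
def comp(m,seed):
    n,l,st,c=cv2.connectedComponentsWithStats(m.astype(np.uint8),connectivity=4)
    k=l[seed[1],seed[0]]; return l==k,st[k]
def rect(name,m,z):
    v,u=np.nonzero(m); 
    cs,_=cv2.findContours(m.astype(np.uint8),cv2.RETR_EXTERNAL,cv2.CHAIN_APPROX_NONE)
    c=max(cs,key=cv2.contourArea)[:,0,:]
    P=np.array([ray(name,a,b,z)[:2] for a,b in c],np.float32)
    return cv2.minAreaRect(P)
E
python3 - <<'E'
from meas import *
im,d=snap('top'); P=cloud('top',d)
for u,v in [(263,202),(250,188),(280,188),(250,225),(247,170),(285,175),(258,241),(237,220),(355,214),(359,212),(263,190),(286,202)]:
    print((u,v),im[v,u],P[v,u].round(1))
g=im.astype(int); hsv=cv2.cvtColor(im,cv2.COLOR_RGB2HSV)
# bridge brown
roi=np.zeros(d.shape,bool); roi[130:250,225:300]=1
br=roi&(g[...,0]-g[...,2]>20)&(g[...,0]<140); br[192:]=0
print('bridge',rect('top',br,62))
# station as depth > 12mm
st=roi&(P[...,2]>15)&(P[...,2]<75)
print('low', rect('top',st&(np.indices(d.shape)[0]>190),24))
# pad
c=im[186:214,240:290].max(-1); 
for r in range(0,28,1): print(186+r,c[r,5:48:1])
# tamper
tm=(P[...,2]>60)&(P[...,2]<100); tm[:,:340]=0; tm[:,375:]=0; tm[:195]=0; tm[230:]=0
q=P[tm]; print('tam',len(q),q.mean(0),q.min(0),q.max(0))
b=cv2.resize(im[130:250,225:375],None,fx=5,fy=5,interpolation=cv2.INTER_CUBIC); cv2.imwrite('pics/z1.png',b[...,::-1])
E
```

```text
(263, 202) [0 0 0] [540.3  42.4  34.3]
(250, 188) [140 135 140] [592.1  88.2  31.4]
(280, 188) [138 132 134] [590.7 -19.2  31.5]
(250, 225) [13 14 13] [462.   89.9   7.2]
(247, 170) [48 30 19] [652.2  97.7  57.1]
(285, 175) [46 27 17] [630.4 -36.1  64.3]
(258, 241) [76 76 75] [403.9  61.8  22.3]
(237, 220) [88 89 88] [478.4 135.2  25.6]
(355, 214) [51 30 14] [ 486.8 -268.8   83.2]
(359, 212) [91 56 29] [ 492.6 -281.    89.8]
(263, 190) [143 138 141] [584.3  41.8  30.9]
(286, 202) [115 117 112] [545.8 -41.9  -5.5]
bridge ((681.8742065429688, 27.333213806152344), (172.46482849121094, 151.7012481689453), 81.78411102294922)
low ((497.19671630859375, 52.38450241088867), (169.51522827148438, 193.50051879882812), 81.76422882080078)
186 [148 144 133 136 137 142 135 145 141 143 142 139 135 140 140 141 146 141
 141 142 146 145 144 145 140 143 146 143 147 147 147 145 150 146 155 149
 149 156 147  68  60  28  19]
187 [149 142 136 140 141 140 136 147 139 142 144 138 131 137 140 140 139 137
 145 143 141 144 140 141 140 140 145 144 141 141 139 142 142 145 144 141
 142 144 141  84  75  56  42]
188 [
[... 4113 characters left out ...]
  92  95 123 163 154]
211 [  7  12   6   6  19  23  46  61  84 105 100 113 140 140 143 137 112 124
 124 113  89  91  78  81  54  59  57  32  31  34   0  58 155 146 140 139
  74  91  97 106 137 166 160]
212 [ 10   6   5  13  10   9   6   7   3   6   7   8  17  44  46  62  89 106
 113 136 136 138 140 148 117 127 124 109  92  90  81 104 153 150 149 142
  67  91  93  96 120 167 164]
213 [ 11  13  10  18  12   5   7  13  15   4  11   6   1   3   6   0   3   7
   8  12  23  41  51  85  86 112 111 134 136 144 148 147 146 144 148 133
  87  93  91  98 134 162 155]
tam 86 [ 489.89997427 -279.62210067   85.07599599] [ 475.59527013 -295.60924274   61.01251359] [ 507.52879874 -265.55674178   94.79044835]
```

View pics/z1.png

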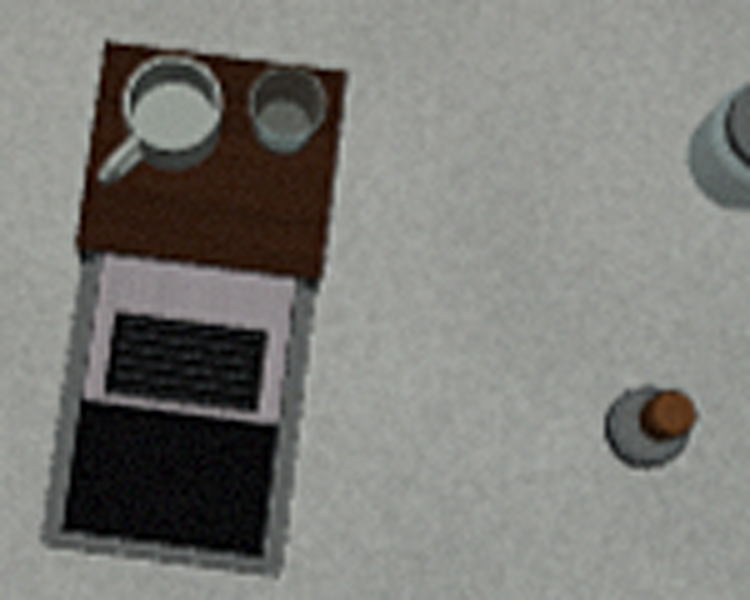

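The zoom shows the pad centred at about (262.4,202.4), the tamper handle top at (358.6,212.8) and the station yaw at about -0.143. Next I compute the targets.

```bash
cat > go.py <<'E'
import sys
from h import *
from scipy.spatial.transform import Rotation as Ro
# usage: go.py x y z yaw -> delta in tool axes
s=manip.read_state(); x,y,z,w=map(float,sys.argv[1:5])
R=Ro.from_euler('xyz',s['eef_rot']); T=Ro.from_euler('xyz',[np.pi,0,w])
print('d',R.inv().apply(np.array([x,y,z])-s['eef_pos']).round(1),'rot',(R.inv()*T).as_rotvec().round(3),s['eef_pos'].round(1),s['eef_rot'].round(3),'F',s['wrist_force'].round(2),'t',round(s['clock'],2))
E
python3 - <<'E'
from meas import *
im,d=snap('top'); g=im.max(-1)
m=np.zeros(d.shape,np.uint8); m[190:213,243:282]=(g[190:213,243:282]<70)
m=cv2.morphologyEx(m,cv2.MORPH_CLOSE,np.ones((2,2)));
# split from the dark bed: cut
l,_=comp(m,(262,202)); print('pad',rect('top',l,33), l.sum())
print('padray',ray('top',262.4,202.4,33))
print('tam top',ray('top',358.6,212.8,86),'foot',ray('top',354.8,215.2,20))
for u,v in [(241.2,181),(289,185.5),(246.3,138.5),(294.5,144)]: print(ray('top',u,v,62))
for u,v in [(234,239),(280,245)]: print(ray('top',u,v,24))
E
python3 go.py 545 43 120 3.0
```

```text
pad ((537.147705078125, 43.466590881347656), (108.4959945678711, 57.94486999511719), 81.71246337890625) 496
padray [539.05964853  44.5492672   33.        ]
tam top [ 490.3681653  -280.49790172   86.        ] foot [ 490.83114496 -283.71552425   20.        ]
[611.34299676 118.13619808  62.        ]
[593.01407714 -49.26767383  62.        ]
[767.6422307   99.39169473  62.        ]
[744.70425667 -73.17699624  62.        ]
[411.84983687 145.84444301  24.        ]
[388.96233652 -14.93025476  24.        ]
d [-471.6 -273.2   85.3] rot [-0.001 -0.    -0.31 ] [240.1 494.7 205.1] [-3.141 -0.     2.69 ] F [ 0.62 -0.6   1.06] t 0.2
```

Careful with the scale: shifts go in shares of 1000 mm and turns go in shares of 180 degrees. That gives: -200 mm / 1000 = -0.2, -120 mm / 1000 = -0.12, -0.31 rad / 3.1416 = -0.0987.

```bash
echo '[[[-0.04, -0.023, 0, 0, 0, -0.0191], [-0.08, -0.046, 0, 0, 0, -0.0382], [-0.12, -0.069, 0, 0, 0, -0.0573], [-0.16, -0.092, 0, 0, 0, -0.0764], [-0.2, -0.115, 0, 0, 0, -0.0987]]]' | python3 nudge.py 0 30; python3 go.py 538 44 100 2.995
```

```text
clock: 0.7
eef_pos: [370.5, 302.4, 205.5]
eef_rot: [3.142, 0.0, 3.003]
wrist_force: [0.0, 0.6, 0.7]
finger_gap: 57.2
finger_force: 0.0
d [-201.7 -232.7  105.5] rot [0.    0.    0.008] [370.5 302.4 205.5] [3.142 0.    3.003] F [0.04 0.62 0.69] t 0.7
```

Converted, -175 mm / 1000 = -0.175, -150 mm / 1000 = -0.15.

```bash
echo '[[[-0.03, -0.035, 0.005, 0, 0, 0], [-0.06, -0.07, 0.01, 0, 0, 0], [-0.09, -0.105, 0.02, 0, 0, 0], [-0.12, -0.14, 0.03, 0, 0, 0], [-0.15, -0.175, 0.04, 0, 0, 0]]]' | python3 nudge.py; python3 go.py 538 44 60 2.995
```

```text
clock: 1.2
eef_pos: [494.3, 107.8, 165.1]
eef_rot: [3.142, 0.0, 3.0]
wrist_force: [0.4, 0.9, 1.2]
finger_gap: 17.5
finger_force: 0.0
d [-52.3 -56.9 105.1] rot [0.    0.    0.005] [494.3 107.8 165.1] [3.142 0.    3.   ] F [0.37 0.9  1.19] t 1.2
```

Converted, 109 mm / 1000 = 0.109, 105 mm / 1000 = 0.105.

```bash
echo '[[[-0.02, -0.02, 0.03, 0, 0, 0], [-0.04, -0.04, 0.06, 0, 0, 0], [-0.052, -0.057, 0.09, 0, 0, 0], [-0.052, -0.057, 0.105, 0, 0, 0], [-0.052, -0.057, 0.109, 0, 0, 0]]]' | python3 nudge.py; echo '[[[0, 0, 0.005, 0, 0, 0], [0, 0, 0.009, 0, 0, 0], [0, 0, 0.012, 0, 0, 0]]]' | python3 nudge.py; python3 go.py 538 44 33 2.995
```

```text
clock: 1.7
eef_pos: [536.1, 45.3, 54.4]
eef_rot: [-3.141, -0.003, 2.999]
wrist_force: [1.0, -0.3, -0.9]
finger_gap: 0.3
finger_force: 0.0
clock: 2.0
eef_pos: [537.3, 46.2, 44.9]
eef_rot: [3.141, 0.001, 3.0]
wrist_force: [-0.2, -0.2, 0.0]
finger_gap: 0.4
finger_force: 0.0
d [-1.  -2.1 11.9] rot [0.    0.001 0.005] [537.3  46.2  44.9] [3.141e+00 1.000e-03 3.000e+00] F [-0.16 -0.19  0.  ] t 2.0
```

Converted, 9 mm / 1000 = 0.009, 8 mm / 1000 = 0.008.

```bash
echo '[[[0, 0, 0.003, 0, 0, 0], [0, 0, 0.006, 0, 0, 0], [0, 0, 0.008, 0, 0, 0], [0, 0, 0.009, 0, 0, 0], [0, 0, 0.009, 0, 0, 0]]]' | python3 nudge.py|sed -n 2,4p; echo '[[[0, 0, 0.0005, 0, 0, 0], [0, 0, 0.001, 0, 0, 0], [0, 0, 0.0015, 0, 0, 0]]]' | python3 nudge.py|sed -n 2,4p
```

```text
eef_pos: [537.0, 45.8, 35.4]
eef_rot: [-3.142, -0.0, 3.0]
wrist_force: [-0.3, 0.4, -1.0]
eef_pos: [537.1, 45.8, 34.0]
eef_rot: [3.142, 0.0, 3.0]
wrist_force: [0.0, 0.0, -0.1]
```

```bash
for i in 1 2 3 ; do echo '[[[0, 0, 0.0005, 0, 0, 0], [0, 0, 0.0005, 0, 0, 0]]]' | python3 nudge.py|sed -n '1,2p;4p'; done
```

```text
clock: 3.0
eef_pos: [537.0, 45.8, 33.4]
wrist_force: [-0.3, -0.3, -0.4]
clock: 3.2
eef_pos: [537.0, 45.8, 32.9]
wrist_force: [-0.1, 0.1, 0.1]
clock: 3.4
eef_pos: [537.0, 45.8, 32.4]
wrist_force: [-0.7, -0.3, 0.4]
```

Converted, 0.5 mm / 1000 = 0.0005.

```bash
for i in 1 2 ; do echo '[[[0, 0, 0.0005, 0, 0, 0], [0, 0, 0.0005, 0, 0, 0]]]' | python3 nudge.py|sed -n '1,2p;4p'; done
```

```text
clock: 3.6
eef_pos: [537.1, 45.8, 32.2]
wrist_force: [-1.7, -0.9, 4.0]
clock: 3.8
eef_pos: [537.1, 45.8, 32.1]
wrist_force: [-4.9, -0.2, 10.8]
```

Converted, 0.5 mm / 1000 = 0.0005, 0.3 mm / 1000 = 0.0003.

```bash
echo '[[[0, 0, 0.0003, 0, 0, 0], [0, 0, 0.0005, 0, 0, 0], [0, 0, 0.0005, 0, 0, 0]]]' | python3 nudge.py|sed -n '1,2p;4p'; echo '[[[0.001, 0, 0.0001, 0, 0, 0], [0.002, 0, 0.0001, 0, 0, 0], [0.003, 0, 0.0002, 0, 0, 0], [0.004, 0, 0.0002, 0, 0, 0], [0.004, 0, 0.0002, 0, 0, 0]]]' | python3 nudge.py|sed -n '1,2p;4p'
```

```text
clock: 4.1
eef_pos: [537.1, 45.8, 32.1]
wrist_force: [-7.1, -0.5, 16.2]
clock: 4.6
eef_pos: [535.0, 46.3, 32.1]
wrist_force: [5.7, -1.3, 8.8]
```

Converted, 0.7 mm / 1000 = 0.0007, 0.4 mm / 1000 = 0.0004.

```bash
echo '[[[0, 0, 0.0004, 0, 0, 0], [0, 0, 0.0007, 0, 0, 0], [0, 0, 0.0007, 0, 0, 0]]]' | python3 nudge.py|sed -n '1,2p;4p'; echo '[[[0.001, 0, 0.0001, 0, 0, 0], [0.002, 0, 0.0001, 0, 0, 0], [0.003, 0, 0.0002, 0, 0, 0], [0.004, 0, 0.0002, 0, 0, 0], [0.005, 0, 0.0003, 0, 0, 0]]]' | python3 nudge.py|sed -n '1,2p;4p'
```

```text
clock: 4.9
eef_pos: [535.1, 46.3, 32.1]
wrist_force: [0.6, -1.9, 17.5]
clock: 5.4
eef_pos: [530.8, 46.9, 31.9]
wrist_force: [6.8, -1.3, 14.2]
```

Converted, 6 mm / 1000 = 0.006, 4 mm / 1000 = 0.004.

```bash
echo '[[[0, 0, 0.0003, 0, 0, 0], [0.001, 0, 0.0005, 0, 0, 0], [0.0025, 0, 0.0006, 0, 0, 0], [0.004, 0, 0.0007, 0, 0, 0], [0.006, 0, 0.0008, 0, 0, 0]]]' | python3 nudge.py|sed -n '1,2p;4p'; echo '[[[0.002, 0, 0.0001, 0, 0, 0], [0.004, 0, 0.0002, 0, 0, 0], [0.006, 0, 0.0004, 0, 0, 0], [0.008, 0, 0.0005, 0, 0, 0], [0.01, 0, 0.0006, 0, 0, 0]]]' | python3 nudge.py|sed -n '1,2p;4p'
```

```text
clock: 5.9
eef_pos: [525.2, 47.7, 31.5]
wrist_force: [5.1, -2.2, 17.7]
clock: 6.4
eef_pos: [515.3, 49.2, 30.9]
wrist_force: [5.6, -1.2, 18.4]
```

Run:
```python
from meas import *
im,d=snap('top');im2,_=snap('side'); 
b=np.vstack([cv2.resize(im[150:250,225:300],(600,300),interpolation=cv2.INTER_CUBIC)[:, :] ,cv2.resize(im2[160:240,200:340],(600,300),interpolation=cv2.INTER_CUBIC)]); cv2.imwrite('pics/d1.png',b[...,::-1])
print(manip.read_state()['wrist_force'])
```

```text
[ 3.56098606 -1.89870136 19.34673675]
```

View pics/d1.png

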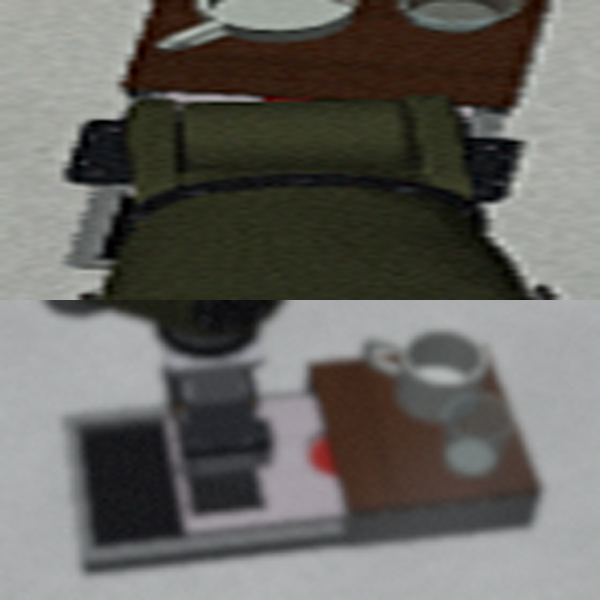

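The side view shows the plate is following the fingertips: the red seat is emerging at the bridge edge, around (325,455) in the lower panel. I'll keep dragging.

Converted, 15 mm / 1000 = 0.015, 12 mm / 1000 = 0.012.

```bash
echo '[[[0.003, 0, 0.0002, 0, 0, 0], [0.006, 0, 0.0004, 0, 0, 0], [0.009, 0, 0.0005, 0, 0, 0], [0.012, 0, 0.0007, 0, 0, 0], [0.015, 0, 0.0009, 0, 0, 0]]]' | python3 nudge.py|sed -n '1,2p;4p'; echo '[[[0.003, 0, 0.0002, 0, 0, 0], [0.006, 0, 0.0004, 0, 0, 0], [0.009, 0, 0.0005, 0, 0, 0], [0.012, 0, 0.0007, 0, 0, 0], [0.015, 0, 0.0009, 0, 0, 0]]]' | python3 nudge.py|sed -n '1,2p;4p'
```

```text
clock: 7.0
eef_pos: [500.5, 51.3, 30.0]
wrist_force: [5.2, -2.3, 18.5]
clock: 7.5
eef_pos: [485.7, 53.4, 29.0]
wrist_force: [5.4, -2.6, 19.3]
```

```bash
echo '[[[0.003, 0, 0.0002, 0, 0, 0], [0.006, 0, 0.0004, 0, 0, 0], [0.009, 0, 0.0005, 0, 0, 0], [0.012, 0, 0.0007, 0, 0, 0], [0.015, 0, 0.0009, 0, 0, 0]]]' | python3 nudge.py|sed -n '1,2p;4p'; echo '[[[0.003, 0, 0.0002, 0, 0, 0], [0.006, 0, 0.0004, 0, 0, 0], [0.009, 0, 0.0005, 0, 0, 0], [0.012, 0, 0.0007, 0, 0, 0], [0.015, 0, 0.0009, 0, 0, 0]]]' | python3 nudge.py|sed -n '1,2p;4p'
```

```text
clock: 8.0
eef_pos: [470.9, 55.6, 28.1]
wrist_force: [6.0, -2.8, 20.2]
clock: 8.5
eef_pos: [456.1, 57.7, 27.2]
wrist_force: [5.6, -3.0, 20.1]
```

Converted, 5 mm / 1000 = 0.005, 4 mm / 1000 = 0.004.

```bash
echo '[[[0.001, 0, 0.0001, 0, 0, 0], [0.002, 0, 0.0001, 0, 0, 0], [0.003, 0, 0.0002, 0, 0, 0], [0.004, 0, 0.0002, 0, 0, 0], [0.005, 0, 0.0003, 0, 0, 0]]]' | python3 nudge.py|sed -n '1,2p;4p'
```

```text
clock: 9.0
eef_pos: [451.2, 58.4, 26.9]
wrist_force: [6.3, -3.7, 20.4]
```

Converted, 3 mm / 1000 = 0.003, 2 mm / 1000 = 0.002.

```bash
for i in 1 2; do echo '[[[0.001, 0, 0.0001, 0, 0, 0], [0.002, 0, 0.0001, 0, 0, 0], [0.003, 0, 0.0002, 0, 0, 0]]]' | python3 nudge.py|sed -n '1,2p;4p'; done
```

```text
clock: 9.3
eef_pos: [448.2, 58.8, 26.7]
wrist_force: [5.4, -2.6, 21.0]
clock: 9.6
eef_pos: [445.2, 59.3, 26.6]
wrist_force: [4.9, -2.8, 20.9]
```

Converted, 2 mm / 1000 = 0.002, 1.4 mm / 1000 = 0.0014.

```bash
for i in 1 2; do echo '[[[0.0007, 0, 0, 0, 0, 0], [0.0014, 0, 0, 0, 0, 0], [0.002, 0, 0.0001, 0, 0, 0]]]' | python3 nudge.py|sed -n '1,2p;4p'; done
```

```text
clock: 9.9
eef_pos: [443.8, 59.5, 26.6]
wrist_force: [10.7, -2.9, 15.1]
clock: 10.2
eef_pos: [442.1, 59.9, 26.5]
wrist_force: [11.1, -2.4, 15.4]
```

The drag force doubled and the fingertips began to slip, which means the plate is at the hard stop. I'll lift and check.

Converted, -140 mm / 1000 = -0.14, -100 mm / 1000 = -0.1.

```bash
echo '[[[0, 0, -0.001, 0, 0, 0], [0, 0, -0.02, 0, 0, 0], [0, 0, -0.06, 0, 0, 0], [0, 0, -0.1, 0, 0, 0], [0, 0, -0.14, 0, 0, 0]]]' | python3 nudge.py |sed -n '1,2p;4p'; python3 go.py 490 -280 120 2.995
```

```text
clock: 10.7
eef_pos: [437.7, 59.9, 165.7]
wrist_force: [1.1, 0.3, -0.2]
d [ -99.8 -329.1   45.7] rot [ 0.    -0.     0.005] [437.7  59.9 165.7] [ 3.142 -0.     3.   ] F [ 1.13  0.28 -0.21] t 10.7
```

Converted, -220 mm / 1000 = -0.22, -176 mm / 1000 = -0.176.

```bash
echo '[[[-0.013, -0.044, 0, 0, 0, 0], [-0.026, -0.088, 0, 0, 0, 0], [-0.039, -0.132, 0, 0, 0, 0], [-0.052, -0.176, 0, 0, 0, 0], [-0.065, -0.22, 0, 0, 0, 0]]]' | python3 nudge.py 70 |sed -n '1,2p;4p'
python3 - <<'E'
from meas import *
im,d=snap('top'); P=cloud('top',d); im2,_=snap('side')
hsv=cv2.cvtColor(im,cv2.COLOR_RGB2HSV); g=im.astype(int)
red=(g[...,0]-g[...,1]>60)&(g[...,0]-g[...,2]>60); red[:150]=0; red[250:]=0; red[:,:225]=0; red[:,300:]=0
print('red',red.sum(),rect('top',red,17.4))
cs,_=cv2.findContours(red.astype(np.uint8),0,1); c=max(cs,key=cv2.contourArea); print(cv2.fitEllipse(c))
b=np.vstack([cv2.resize(im[150:250,225:375],(450,300),interpolation=cv2.INTER_CUBIC) ,cv2.resize(im2[160:240,200:320],(450,300),interpolation=cv2.INTER_CUBIC)]); cv2.imwrite('pics/e1.png',b[...,::-1])
r2=im2.astype(int); red=(r2[...,0]-r2[...,1]>60)&(r2[...,0]-r2[...,2]>60); red[:160]=0; red[240:]=0; red[:,:200]=0; red[:,320:]=0
print(red.sum(), rect('side',red,17.4))
E
python3 go.py 490 -281 100 2.995
```

```text
clock: 11.2
eef_pos: [471.2, -169.0, 164.2]
wrist_force: [-0.2, 0.1, -0.2]
red 192 ((551.6307373046875, 45.3792724609375), (53.71110153198242, 53.35457992553711), 26.050321578979492)
((262.2196960449219, 199.60418701171875), (14.673173904418945, 14.929719924926758), 109.52149200439453)
d [ -34.4 -105.9   63.8] rot [-0.001  0.     0.001] [ 471.3 -171.2  163.8] [-3.141  0.     2.996] F [0.59 0.18 0.01] t 11.3Traceback (most recent call last):
  File "<stdin>", line 9, in <module>
  File "meas.py", line 8, in rect
    c=max(cs,key=cv2.contourArea)[:,0,:]
      ~~~^^^^^^^^^^^^^^^^^^^^^^^^
ValueError: max() iterable argument is empty
```

View pics/e1.png

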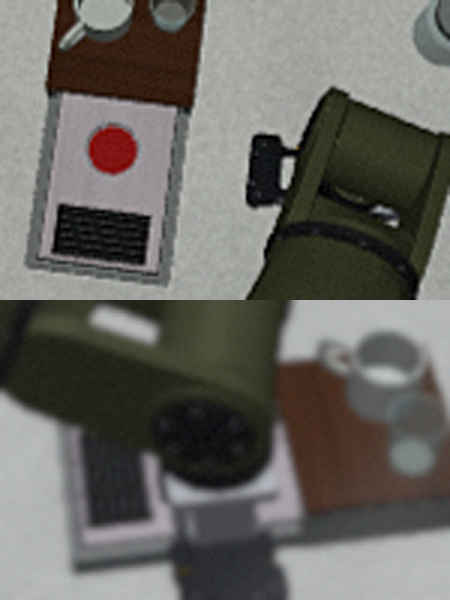

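The plate is home: no bed shows in front of it, and the red seat is fully out at about (262.2,199.6) in the top view. Next I grasp the tamper.

Converted, -107 mm / 1000 = -0.107, -76 mm / 1000 = -0.076.

```bash
echo '[[[-0.012, -0.038, 0.01, 0, 0, 0], [-0.024, -0.076, 0.02, 0, 0, 0], [-0.0345, -0.107, 0.03, 0, 0, 0], [-0.0345, -0.107, 0.045, 0, 0, 0], [-0.0345, -0.107, 0.045, 0, 0, 0]]]' | python3 nudge.py 70 |sed -n '1,2p;4p'; python3 go.py 490 -281 47 2.995
python3 - <<'E'
from meas import *
im2,d2=snap('side'); r2=im2.astype(int); red=(r2[...,0]-r2[...,1]>50)&(r2[...,0]-r2[...,2]>50); red[:160]=0; red[240:]=0; red[:,:200]=0; red[:,320:]=0
if red.sum(): print(red.sum(), rect('side',red,17.4))
b=cv2.resize(im2[150:330,190:370],(540,540),interpolation=cv2.INTER_CUBIC); cv2.imwrite('pics/f1.png',b[...,::-1])
E
```

```text
clock: 11.8
eef_pos: [489.4, -277.4, 117.0]
wrist_force: [-0.6, 0.2, -0.1]
d [-1.3 -3.6 70. ] rot [ 0.002 -0.003  0.004] [ 489.4 -277.4  117. ] [ 3.140e+00 -3.000e-03  2.999e+00] F [-0.62  0.22 -0.14] t 11.8
56 ((542.825439453125, 37.39546585083008), (20.244478225708008, 43.793453216552734), 41.06532669067383)
```

View pics/f1.png

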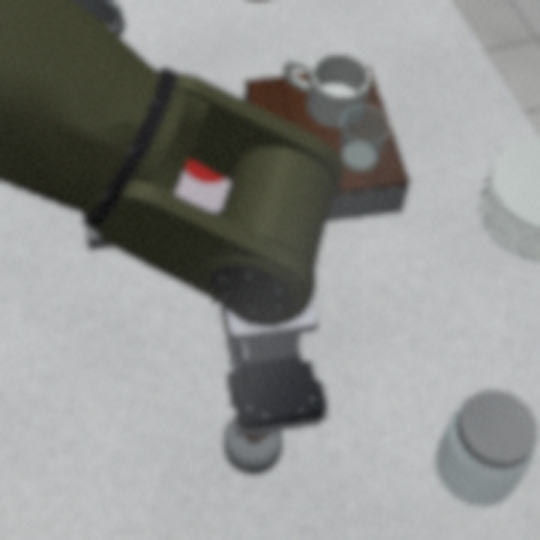

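The side view shows the open fingers directly above the tamper foot, at about (252,450) in the crop, with nothing obstructing them.

```bash
python3 - <<'E'
from meas import *
for n,f,box in(('top','t1.png',(195,230,340,375)),('side','s1.png',(275,312,258,292))):
    im=cv2.imread('pics/'+f)[...,::-1].astype(int); a,b,c,e=box
    m=np.zeros(im.shape[:2],bool); s=im[a:b,c:e]
    m[a:b,c:e]=(s[...,0]-s[...,2]>25); v,u=np.nonzero(m); print(n,m.sum(),u.mean(),v.mean(),ray(n,u.mean(),v.mean(),72 if n=='side' else 76))
E
echo '[[[0, -0.002, 0.02, 0, 0, 0], [-0.001, -0.003, 0.04, 0, 0, 0], [-0.001, -0.003, 0.06, 0, 0, 0], [-0.001, -0.003, 0.069, 0, 0, 0], [-0.001, -0.003, 0.069, 0, 0, 0]]]' | python3 nudge.py 70 |sed -n '1,2p;4p'
```

```text
top 74 358.2162162162162 212.44594594594594 [ 492.94902631 -281.88531753   76.        ]
side 73 275.2054794520548 286.45205479452056 [ 497.94338622 -278.85442118   72.        ]
clock: 12.35
eef_pos: [490.8, -280.2, 49.9]
wrist_force: [-0.2, 0.5, 1.1]
```

Converted, 3 mm / 1000 = 0.003, -2 mm / 1000 = -0.002.

```bash
echo '[[[-0.002, 0, 0.003, 0, 0, 0], [-0.002, 0, 0.003, 0, 0, 0], [-0.002, 0, 0.003, 0, 0, 0]]]' | python3 nudge.py 25 25|sed -n '2p;4,9p'; echo '[[[0, 0, 0, 0, 0, 0], [0, 0, 0, 0, 0, 0], [0, 0, 0, 0, 0, 0], [0, 0, 0, 0, 0, 0]]]' | python3 nudge.py|sed -n '2p;4,9p'
```

```text
eef_pos: [493.2, -281.4, 47.8]
wrist_force: [-0.3, 0.0, -0.1]
finger_gap: 49.1
finger_force: 0.0
eef_pos: [493.0, -281.6, 47.4]
wrist_force: [0.2, -2.8, 1.5]
finger_gap: 32.7
finger_force: 25.0
```

Converted, -110 mm / 1000 = -0.11, -70 mm / 1000 = -0.07.

```bash
echo '[[[0, 0, -0.005, 0, 0, 0], [0, 0, -0.03, 0, 0, 0], [0, 0, -0.07, 0, 0, 0], [0, 0, -0.11, 0, 0, 0], [0, 0, -0.11, 0, 0, 0]]]' | python3 nudge.py|sed -n '1,2p;4,9p'; python3 go.py 549 44 150 2.995
```

```text
clock: 13.55
eef_pos: [494.5, -282.0, 162.3]
wrist_force: [0.2, -0.3, -3.6]
finger_gap: 32.8
finger_force: 25.0
d [ -7.9 330.5  11.4] rot [-0.003  0.007  0.005] [ 494.5 -282.   162.3] [-3.139  0.007  3.   ] F [ 0.16 -0.3  -3.57] t 13.55
```

Run:
```python
from meas import *
im,d=snap('top'); im2,_=snap('side','s2.png')
big=cv2.resize(im[180:220,240:285],None,fx=8,fy=8,interpolation=cv2.INTER_CUBIC).astype(int)
def back(c): return [((x+.5)/8-.5+240,(y+.5)/8-.5+180) for x,y in c]
for nm,m,z in(('red',(big[...,0]-big[...,1]>45),17.4),('hole',(big[...,1]<90),26.4)):
    m=m.astype(np.uint8); n,l=cv2.connectedComponents(m); k=l[156,178] ; m=(l==k).astype(np.uint8)
    cs,_=cv2.findContours(m,0,1); c=max(cs,key=cv2.contourArea)[:,0]
    P=np.array([ray('top',u,v,z)[:2] for u,v in back(c)],np.float32)
    print(nm,cv2.minEnclosingCircle(P),cv2.fitEllipse(P),P.min(0),P.max(0))
# same for side first image: bridge front corner etc.
im=cv2.imread('pics/s1.png'); o=cv2.resize(im[165:235,205:335],(780,420),interpolation=cv2.INTER_CUBIC); cv2.imwrite('pics/s1z.png',o)
```

```text
red ((552.1507568359375, 45.388465881347656), 29.92470359802246) ((551.8796997070312, 45.30544662475586), (57.95172119140625, 58.313106536865234), 140.95864868164062) [522.4307    16.228886] [581.83386  74.32231]
hole ((551.2659912109375, 46.24221420288086), 30.68924331665039) ((550.77197265625, 45.56615447998047), (57.575538635253906, 58.70050048828125), 103.6639404296875) [520.645     16.482697] [581.887    74.20371]
```

View pics/s1z.png

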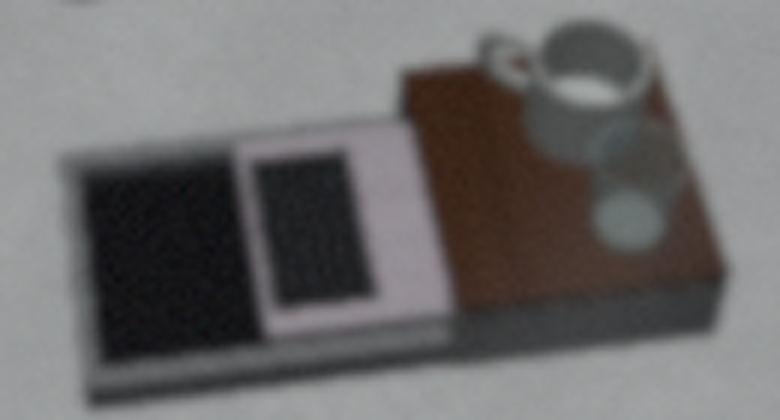

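In the side crop the pad's corners run from (260,160) to (378,297). I'll use the top-view seat estimate of about (551,45.5), hover over it, and check from the side.

Converted, 218 mm / 1000 = 0.218, 174 mm / 1000 = 0.174.

```bash
echo '[[[-0.002, 0.042, 0, 0, 0, 0], [-0.004, 0.086, 0, 0, 0, 0], [-0.006, 0.13, 0, 0, 0, 0], [-0.008, 0.174, 0, 0, 0, 0], [-0.01, 0.218, 0, 0, 0, 0]]]' | python3 nudge.py|sed -n '1,2p'; echo '[[[0, 0.04, 0.005, 0, 0, 0], [0, 0.075, 0.01, 0, 0, 0], [0, 0.1, 0.02, 0, 0, 0], [0, 0.112, 0.03, 0, 0, 0], [0, 0.112, 0.04, 0, 0, 0]]]' | python3 nudge.py|sed -n '1,2p;4,9p'; python3 go.py 551.5 45.5 80 2.995
```

```text
clock: 14.15
eef_pos: [532.6, -64.8, 154.9]
clock: 14.65
eef_pos: [548.6, 45.0, 114.9]
wrist_force: [0.0, -0.3, -4.0]
finger_gap: 32.8
finger_force: 25.0
d [-2.9  0.9 34.9] rot [-0.    -0.003  0.007] [548.6  45.  114.9] [-3.141e+00 -3.000e-03  3.002e+00] F [ 0.01 -0.28 -3.95] t 14.65
```

```bash
echo '[[[-0.003, 0.001, 0.015, 0, 0, 0], [-0.003, 0.001, 0.03, 0, 0, 0], [-0.003, 0.001, 0.035, 0, 0, 0], [-0.003, 0.001, 0.035, 0, 0, 0]]]' | python3 nudge.py|sed -n '1,2p;4,9p'
python3 - <<'E'
from meas import *
im2,_=snap('side'); snap('side','s3.png')
o=cv2.resize(im2[160:240,220:320],(750,600),interpolation=cv2.INTER_CUBIC); cv2.imwrite('pics/s3z.png',o[...,::-1])
E
python3 go.py 551.5 45.5 80 2.995
```

```text
clock: 15.05
eef_pos: [552.1, 43.7, 80.9]
wrist_force: [0.3, 0.6, -4.1]
finger_gap: 33.2
finger_force: 25.0
d [1.5 1.3 2.4] rot [0.    0.    0.004] [552.8  44.   82.4] [3.142 0.    2.999] F [-0.06  0.14 -4.1 ] t 15.15
```

View pics/s3z.png

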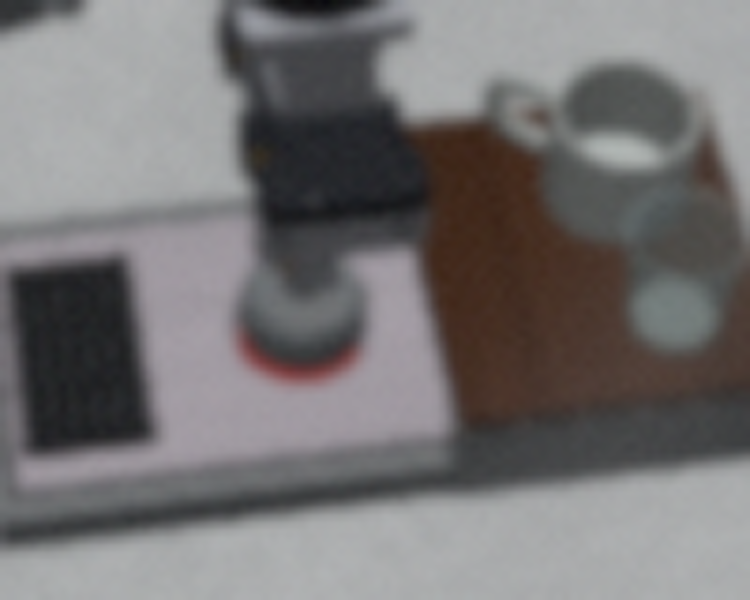

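The side view shows the foot hovering over the seat, with a red crescent below it: foot edges at columns 242 to 365, red edges at 238 to 361, red bottom at row 382. I'll turn that into an offset.

Run:
```python
from meas import *
im=cv2.imread('pics/s3.png')[...,::-1]; f=8
b=cv2.resize(im[185:220,240:280],None,fx=f,fy=f,interpolation=cv2.INTER_CUBIC).astype(int)
red=(b[...,0]-b[...,1]>35); v,u=np.nonzero(red)
cv=lambda x,y:((x+.5)/f-.5+240,(y+.5)/f-.5+185)
foot=(b.max(-1)<118)&~red
for n,m in(('red',red),('foot',foot)):
    for r in range(140,215,6):
        x=np.nonzero(m[r])[0]
        if len(x): print(n,round(cv(0,r)[1],2),cv(x.min(),0)[0],cv(x.max(),0)[0],len(x))
K,R,t=cam('side')
def circ(c,z,r):
    a=np.linspace(0,2*np.pi,181); P=np.stack([c[0]+r*np.cos(a),c[1]+r*np.sin(a),0*a+z],1)
    q=(P@R.T+t)@K.T; q=q[:,:2]/q[:,2:]; return 'u',q[:,0].min().round(2),q[:,0].max().round(2),'v',q[:,1].min().round(2),q[:,1].max().round(2)
print('rim',circ((551.2,45.4),26.4,31)); print('foot',circ((551.2,44),34.9,29)); print('foottop',circ((551.2,44),60,29))
```

```text
red 205.06 251.5625 252.8125 11
red 205.81 251.6875 253.8125 18
red 206.56 251.8125 266.5625 33
red 207.31 252.1875 266.6875 53
red 208.06 252.8125 266.1875 88
red 208.81 253.8125 265.5625 95
red 209.56 255.0625 264.3125 75
red 210.31 256.9375 262.6875 47
foot 202.06 251.1875 279.4375 159
foot 202.81 251.4375 279.4375 156
foot 203.56 251.6875 279.4375 152
foot 204.31 251.8125 279.4375 148
foot 205.06 252.9375 279.4375 135
foot 205.81 253.9375 279.4375 121
foot 206.56 254.6875 279.4375 99
foot 207.31 256.0625 279.4375 76
foot 208.06 258.9375 279.4375 31
foot 208.81 278.4375 279.4375 9
foot 209.56 278.5625 279.4375 8
foot 210.31 278.8125 279.4375 6
foot 211.06 279.0625 279.4375 4
rim ('u', np.float64(249.64), np.float64(267.49), 'v', np.float64(196.31), np.float64(210.55))
foot ('u', np.float64(250.32), np.float64(267.12), 'v', np.float64(195.56), np.float64(208.92))
foottop ('u', np.float64(250.28), np.float64(267.36), 'v', np.float64(191.03), np.float64(204.48))
```

```bash
echo '[[[0, 0, 0, 0, 0, 0], [0, 0, 0, 0, 0, 0]]]' | python3 nudge.py|sed -n '1,2p;4,9p'; python3 go.py 552 44.8 80 2.995
```

```text
clock: 15.35
eef_pos: [552.8, 44.5, 82.6]
wrist_force: [-0.8, 0.3, -3.8]
finger_gap: 33.0
finger_force: 25.0
d [0.8 0.2 2.6] rot [0.    0.001 0.005] [552.8  44.5  82.6] [3.141e+00 1.000e-03 3.000e+00] F [-0.84  0.26 -3.83] t 15.35
```

Converted, 7 mm / 1000 = 0.007, 6 mm / 1000 = 0.006.

```bash
echo '[[[0.0008, 0.0003, 0.002, 0, 0, 0], [0.0008, 0.0003, 0.004, 0, 0, 0], [0.0008, 0.0003, 0.006, 0, 0, 0], [0.0008, 0.0003, 0.007, 0, 0, 0], [0.0008, 0.0003, 0.007, 0, 0, 0]]]' | python3 nudge.py|sed -n '1,2p;4p'; for i in 1 2; do echo '[[[0, 0, 0.0005, 0, 0, 0], [0, 0, 0.001, 0, 0, 0], [0, 0, 0.001, 0, 0, 0]]]' | python3 nudge.py|sed -n '1,2p;4p'; done
```

```text
clock: 15.85
eef_pos: [551.7, 45.0, 74.9]
wrist_force: [0.9, -0.2, -4.3]
clock: 16.15
eef_pos: [551.7, 45.0, 74.0]
wrist_force: [0.1, 0.5, -5.0]
clock: 16.45
eef_pos: [551.7, 45.0, 73.0]
wrist_force: [-0.2, 0.1, -4.9]
```

Converted, 1 mm / 1000 = 0.001, 0.5 mm / 1000 = 0.0005.

```bash
for i in 1 2; do echo '[[[0, 0, 0.0005, 0, 0, 0], [0, 0, 0.001, 0, 0, 0], [0, 0, 0.001, 0, 0, 0]]]' | python3 nudge.py|sed -n '1,2p;4p'; done
```

```text
clock: 16.75
eef_pos: [551.7, 45.0, 72.0]
wrist_force: [0.1, -0.2, -3.9]
clock: 17.05
eef_pos: [551.8, 45.1, 71.0]
wrist_force: [1.3, 0.3, -3.9]
```

```bash
for i in 1 2 3 4; do echo '[[[0, 0, 0.0005, 0, 0, 0], [0, 0, 0.001, 0, 0, 0], [0, 0, 0.001, 0, 0, 0]]]' | python3 nudge.py|sed -n '1,2p;4p'; done
```

```text
clock: 17.35
eef_pos: [551.7, 45.1, 70.0]
wrist_force: [-0.4, 1.1, -4.8]
clock: 17.65
eef_pos: [551.8, 45.0, 69.0]
wrist_force: [-0.2, 0.9, -3.0]
clock: 17.95
eef_pos: [551.7, 45.1, 68.0]
wrist_force: [0.3, 1.0, -4.9]
clock: 18.25
eef_pos: [551.7, 45.0, 67.0]
wrist_force: [-0.4, 1.3, -3.5]
```

Now 6.8 mm below the rim with no contact load, so I'll continue to the floor at about 64.8.

Converted, 0.6 mm / 1000 = 0.0006, 0.3 mm / 1000 = 0.0003.

```bash
for i in 1 2 3 4; do echo '[[[0, 0, 0.0003, 0, 0, 0], [0, 0, 0.0006, 0, 0, 0], [0, 0, 0.0006, 0, 0, 0]]]' | python3 nudge.py|sed -n '1,2p;4p'; done
```

```text
clock: 18.55
eef_pos: [551.8, 45.0, 66.4]
wrist_force: [-0.0, 0.7, -3.8]
clock: 18.85
eef_pos: [551.8, 45.0, 65.8]
wrist_force: [0.5, 1.2, -4.2]
clock: 19.15
eef_pos: [551.8, 45.0, 65.3]
wrist_force: [-0.4, 1.2, -4.5]
clock: 19.45
eef_pos: [552.0, 44.9, 65.1]
wrist_force: [-1.9, 0.3, 3.4]
```

Floor contact is at the expected height. Release gently and retreat.

Converted, 170 mm / 1000 = 0.17, 150 mm / 1000 = 0.15.

```bash
echo '[[[0, 0, 0, 0, 0, 0], [0, 0, 0, 0, 0, 0], [0, 0, 0, 0, 0, 0], [0, 0, 0, 0, 0, 0], [0, 0, 0, 0, 0, 0]]]' | python3 nudge.py 60|sed -n '1,2p;4,9p'; echo '[[[0, 0, -0.005, 0, 0, 0], [0, 0, -0.02, 0, 0, 0], [0, 0, -0.05, 0, 0, 0], [0, 0, -0.09, 0, 0, 0], [0, 0, -0.13, 0, 0, 0]]]' | python3 nudge.py|sed -n '1,2p;4,9p'; echo '[[[0.04, 0.02, 0, 0, 0, 0], [0.08, 0.05, 0, 0, 0, 0], [0.12, 0.085, 0, 0, 0, 0], [0.14, 0.125, 0, 0, 0, 0], [0.15, 0.17, 0, 0, 0, 0]]]' | python3 nudge.py|sed -n '1,2p;4,9p'
python3 - <<'E'
from meas import *
im,d=snap('top'); im2,d2=snap('side'); P=cloud('side',d2)
a=cv2.resize(im[110:260,160:400],(480,300),interpolation=cv2.INTER_CUBIC); b=cv2.resize(im2[160:240,200:328],(480,300),interpolation=cv2.INTER_CUBIC)
cv2.imwrite('pics/g1.png',np.vstack([a,b])[...,::-1])
Q=cloud('top',d); m=(np.hypot(Q[...,0]-551,Q[...,1]-45)<30)&(Q[...,2]>80); q=Q[m]; print(len(q),q.mean(0),q.max(0))
E
```

```text
clock: 19.95
eef_pos: [551.8, 45.0, 64.6]
wrist_force: [-0.7, -0.8, -0.6]
finger_gap: 59.9
finger_force: 0.0
clock: 20.45
eef_pos: [551.4, 45.0, 196.4]
wrist_force: [0.6, 0.5, 0.6]
finger_gap: 60.0
finger_force: 0.0
clock: 20.95
eef_pos: [425.8, 235.9, 195.8]
wrist_force: [0.7, -0.2, -0.4]
finger_gap: 60.0
finger_force: 0.0
77 [547.36370064  42.79202863 105.18929106] [562.54766691  56.31027112 113.9293675 ]
```

View pics/g1.png

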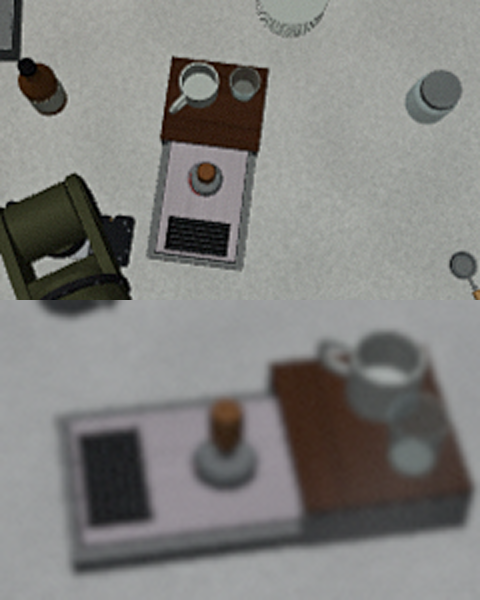

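The tamper stands upright in the seat, at (205,178) in the top panel and (226,440) in the side panel. The plate is home, the cup and glass are undisturbed and the arm is clear.

```bash
echo '[[[0, 0, 0, 0, 0, 0], [0, 0, 0, 0, 0, 0], [0, 0, 0, 0, 0, 0]]]' | python3 nudge.py|sed -n '1,2p;4p'; python3 -c "
from cell import manip; print(manip.sign_off())"
```

```text
clock: 21.35
eef_pos: [427.6, 233.5, 194.8]
wrist_force: [-0.6, 0.5, 0.3]
the job is handed in; nothing more can be done
None
```

The job is handed in at 21.35 s: the plate is home against the front lip (highest pressing force read about 21 N), the tamper stands upright and released in its seat, and the arm touched none of the other things; `sign_off()` returned no verdict.

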